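# Re-sort the mixed-up oil filters in the job trays

### The arm

A 6-joint arm with a two-finger parallel gripper is mounted at the origin on the work surface. World frame = base frame: x ahead of the robot, y to its left, z up, the work surface at z = 0. Lengths are in m, angles in rad, forces in N, time in s.
With the tool pointing down it reaches from about 0.3 to 0.825 m from the base axis. Payload 5.4 kg.
Tool frame: the origin (TCP) lies at the very end of the fingers, on their centre line; the grasp point (between the pads) lies 19 mm behind it; z points along the fingers, y is the line along which they close (so a half turn about z gives the same grasp; the last joint's range is limited). The gripper opens to 92 mm and grips with 3 to 60 N. Pads are 20 mm wide; open, the fingers measure 128 mm over their backs; the gripper's body (75 mm by 189 mm) begins 69 mm behind the grasp point.
Start: joints at [-1.454, 0.158, 1.597, -0, 1.386, -0.21], TCP at [0.185, -0.545, 0.215] pointing down, gripper open.
Joint ranges: [-2.91, 2.91], [-0.94, 2.29], [0.18, 2.7], [-1.29, 4.43], [0.17, 2.64], [-3, 3]. Speed limits (rad/s): [2.57, 2.57, 3.14, 3.14, 3.14, 3.14].

### API

Orientations are given as a rotation vector (axis times angle).
In Python, from workcell import bot gives the robot as it stands. Calls block until the motion is done:
- bot.goto(position, orientation): joint-space move of the TCP to a pose.
- bot.line_to(position, rot=None, max_speed=0.15): straight line of the TCP; rot=None keeps the orientation; max_speed is the mean speed in m/s.
- bot.set_joints(angles): joint-space move.
- bot.set_gripper(opening, newtons=None): opening from 0.0 (shut) to 1.0 (fully open); newtons is the grip in N (None keeps the last); returns when the fingers have stopped.
- bot.hold(seconds).
- bot.inverse_kinematics(position, orientation): joint angles nearest the present ones, or None.
- bot.read_camera(name): name is "scene" or "top"; returns a dict with "pixels" (400x640x3 uint8, blue, green, red), "fx", "fy", "cx", "cy" (pixels), "R" (3x3) and "t" (3): a world point X has camera coordinates R X + t. Camera axes: x right, y down, z forward; pixel columns grow to the right and rows downward; lengths in m; the calibration is good to about 2 mm. A picture is of the moment at which its call begins. There is no depth.
A pose or a line that the arm cannot do raises bot.MotionError and nothing moves.
- bot.job_done(): hands the job in; it is judged then, once.
Readings, each from a call of its own:
- bot.current_clock(): time.
- bot.current_joints(): joint angles.
- bot.current_joint_vel(): joint speeds.
- bot.current_effort(): joint torques, N m.
- bot.current_ee_pos(): TCP position.
- bot.current_tool_rot(): TCP orientation.
- bot.current_contact_force(): force on the tool from outside, world axes, zero at the start.
- bot.current_ft_torque(): the same for the moment, N m.
- bot.current_opening(): opening from 0.0 (shut) to 1.0 (fully open).
- bot.current_grip_force(): force on a finger pad.
Only numpy, scipy, OpenCV 4.12 (cv2) and the standard library are available. Lean on these libraries where they do the work, as an engineer would, in place of code of your own. Each camera call takes 0.05 s, during which the arm holds its last target. There are 200 camera calls.

### The job

The three new oil filters were set out in the wrong job trays: move each new filter into the front compartment of the tray whose rear compartment holds the old filter of the same type and size, standing upright on the tray floor. Each front compartment is meant for one filter only, so park a filter in the empty tray or on a clear bit of bench while you change them round. Set the filters down gently, don't drop or tip them, and leave the old filters where they stand.

Things in the scene. Friction and masses are not known exactly. Their poses are not given: they have to be found in the camera images.
- new_long: New long spin-on oil filter: clean white steel canister with a plain paper band, a fluted, closed, slightly domed end up; 62 mm diameter, 102 mm high. Rigid, 0.06 to 0.5 kg, loose, standing upright in the front compartment of a wrong job's tray at the start. Origin: centre of its underside; z up along its axis.
- new_short: New short spin-on oil filter: clean white steel canister with a plain paper band, a fluted, closed, slightly domed end up; 68 mm diameter, 58 mm high. Rigid, 0.06 to 0.5 kg, loose, standing upright in the front compartment of a wrong job's tray at the start. Origin: centre of its underside; z up along its axis.
- new_cart: New cartridge oil filter element: clean cream pleated paper between white end caps, with a dark hole in the middle of the top; 52 mm diameter, 80 mm high. Rigid, 0.06 to 0.5 kg, loose, standing upright in the front compartment of a wrong job's tray at the start. Origin: centre of its underside; z up along its axis.
- old_long: Old long spin-on oil filter, size of its new twin (62 mm diameter, 102 mm high), grimy dark, stood open end up (gasket ring and holes show). Loose in the rear compartment of its tray, with a 30 mm high drain plug beside it; shows which job the tray is for and stays there. Origin: centre of underside; z up.
- old_short: Old short spin-on oil filter, size of its new twin (68 mm diameter, 58 mm high), grimy dark, stood open end up (gasket ring and holes show). Loose in the rear compartment of its tray, with a 30 mm high drain plug beside it; shows which job the tray is for and stays there. Origin: centre of underside; z up.
- old_cart: Old cartridge oil filter, size of its new twin (52 mm diameter, 80 mm high), soaked dark brown, hole in the top. Loose in the rear compartment of its tray, with a 30 mm high drain plug beside it; shows which job the tray is for and stays there. Origin: centre of underside; z up.
- tray_long: Tray holding the long old spin-on. Sheet-metal tray fixed to the bench, 210 (x, away from the robot, yaw within 0.15 rad) x 125 x 20 mm high; walls and floor 3 mm; divider at x=0, 17 mm high. Origin: centre of underside. Front compartment (nearer the robot, for the new filter) centred at x=-52, y=0 mm, rear one (old parts) at x=+52 mm, each 100 x 119 mm inside.
- tray_short: Tray holding the short old spin-on. Sheet-metal tray fixed to the bench, 210 (x, away from the robot, yaw within 0.15 rad) x 125 x 20 mm high; walls and floor 3 mm; divider at x=0, 17 mm high. Origin: centre of underside. Front compartment (nearer the robot, for the new filter) centred at x=-52, y=0 mm, rear one (old parts) at x=+52 mm, each 100 x 119 mm inside.
- tray_cart: Tray holding the old cartridge. Sheet-metal tray fixed to the bench, 210 (x, away from the robot, yaw within 0.15 rad) x 125 x 20 mm high; walls and floor 3 mm; divider at x=0, 17 mm high. Origin: centre of underside. Front compartment (nearer the robot, for the new filter) centred at x=-52, y=0 mm, rear one (old parts) at x=+52 mm, each 100 x 119 mm inside.
- tray_spare: The empty tray, free for parking. Sheet-metal tray fixed to the bench, 210 (x, away from the robot, yaw within 0.15 rad) x 125 x 20 mm high; walls and floor 3 mm; divider at x=0, 17 mm high. Origin: centre of underside. Front compartment (nearer the robot, for the new filter) centred at x=-52, y=0 mm, rear one (old parts) at x=+52 mm, each 100 x 119 mm inside.

How it is judged:
At the end, for the whole second after the job is handed in: Each new filter stands released and at rest on the floor (within 4 mm) of the front compartment of the tray with its old twin, within 26 mm along and 38 mm across the tray of the compartment's centre and 0.1 rad of upright; each old filter still stands in its tray's rear compartment (x of new_long in the frame of tray_long between -0.078 and -0.026 m and y of new_long in the frame of tray_long between -0.038 and 0.038 m and z of new_long in the frame of tray_long below 0.007 m and angle between each of new_long, old_long, new_short, old_short, new_cart, old_cart's own z axis and vertical below 0.1 rad and linear speed of each of new_long, old_long, new_short, old_short, new_cart, old_cart below 0.02 m/s and angular speed of each of new_long, new_short, new_cart below 0.2 rad/s and horizontal distance between old_long and tray_long below 0.085 m and x of new_short in the frame of tray_short between -0.078 and -0.026 m and y of new_short in the frame of tray_short between -0.038 and 0.038 m and z of new_short in the frame of tray_short below 0.007 m and horizontal distance between old_short and tray_short below 0.085 m and x of new_cart in the frame of tray_cart between -0.078 and -0.026 m and y of new_cart in the frame of tray_cart between -0.038 and 0.038 m and z of new_cart in the frame of tray_cart below 0.007 m and horizontal distance between old_cart and tray_cart below 0.085 m); the robot touches nothing.
It fails at once if an old filter is pushed out of place by more than 20 mm or tipped over (distance of any of old_long, old_short, old_cart from where it was at the start of the episode above 0.02 m or angle between any of old_long, old_short, old_cart's own z axis and vertical above 0.4 rad).
It fails at once if a new filter is knocked over (tilted by more than 50 degrees) (angle between any of new_long, new_short, new_cart's own z axis and vertical above 0.87 rad).
It fails at once if a new filter is dropped or thrown: moving at over 0.8 m/s with the fingers off it (a fall of more than about 30 mm) ((linear speed of new_long above 0.8 m/s and contact force between the fingers and new_long below 0.05 N) or (linear speed of new_short above 0.8 m/s and contact force between the fingers and new_short below 0.05 N) or (linear speed of new_cart above 0.8 m/s and contact force between the fingers and new_cart below 0.05 N)).
It also fails if it takes over 106 s, if anything falls off the work surface, if the arm or the gripper's body presses on something with over 40 N, if the wrist force passes 120 N, or if a joint passes its speed limit or range.

## Working session

There is one attempt and no reset: what is moved stays moved. The work goes in short steps, each a Python script; the robot and the scene stay as the last script left them, time stands still between calls to the robot, and variables do not carry over. Pictures are saved under pics/ and viewed, at most 14 in all, crops included, and the job is handed in when it is done.

```bash
mkdir -p pics; python3 - <<'E'
from workcell import bot
import cv2
for n in("top","scene"):
    c=bot.read_camera(n); cv2.imwrite(f"pics/{n}0.png",c["pixels"]); print(n,c["fx"],c["cx"],c["cy"],c["R"],c["t"])
print(bot.current_clock(),bot.current_tool_rot())
E
```

```text
top 431.8608569836841 320.80748685089173 198.78508450909646 [[-0.00897614 -0.99953001  0.02931195]
 [-0.99101033  0.00497899 -0.13369271]
 [ 0.13348393 -0.03024849 -0.99058925]] [-0.02238892  0.56636346  1.02372039]
scene 478.37274683754185 322.62288726194544 201.66050703534054 [[-0.87502159  0.48408168  0.00146299]
 [ 0.33845559  0.61394435 -0.71310598]
 [-0.34609973 -0.62348798 -0.70105472]] [ 0.51648812 -0.13951036  1.27327099]
0.1 [-3.09809096e+00 -5.10707893e-01 -1.06848527e-04]
```

View pics/top0.png

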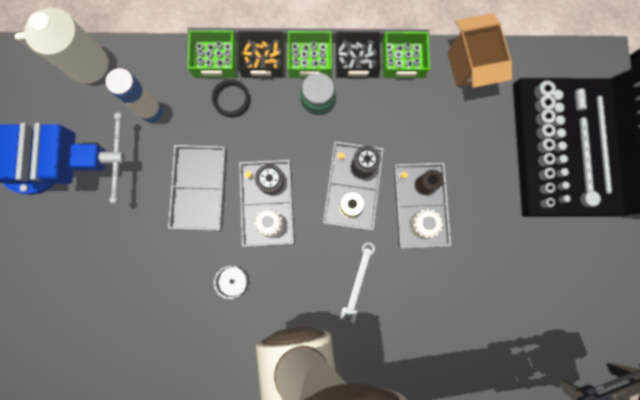

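View pics/scene0.png

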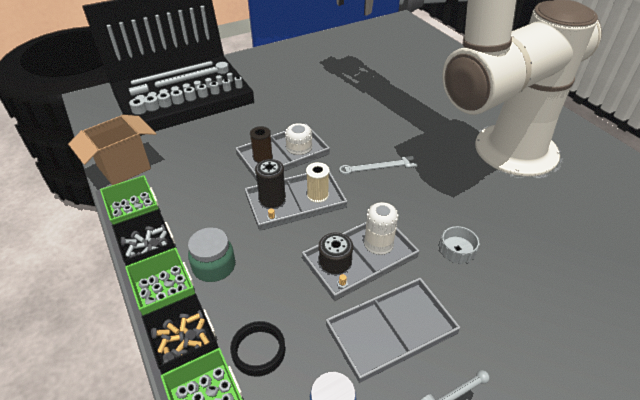

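The top view shows the spare tray at (198,188), the short tray at (267,203), the long tray at (353,186) and the cart tray at (423,205). The new long is in the short tray at (268,222), the new cart in the long tray at (352,204), and the new short in the cart tray at (428,222). The scene view agrees. I'll measure them by mask and contour.

```bash
cat >vis.py <<'E'
import cv2,numpy as np
def ray(c,u,v,z):
    R=np.array(c["R"]);t=np.array(c["t"]);C=-R.T@t
    d=R.T@np.array([(u-c["cx"])/c["fx"],(v-c["cy"])/c["fy"],1]); return C+d*(z-C[2])/d[2]
def proj(c,X):
    p=np.array(c["R"])@X+np.array(c["t"]); return p[0]/p[2]*c["fx"]+c["cx"],p[1]/p[2]*c["fy"]+c["cy"]
def trays(c):
    """tray outlines: pixels brighter than the bench, largest blobs in the tray region"""
    g=cv2.cvtColor(c["pixels"],cv2.COLOR_BGR2GRAY); m=(g>88).astype(np.uint8); m[:135]=0;m[255:]=0;m[:,:155]=0;m[:,470:]=0
    m=cv2.morphologyEx(m,cv2.MORPH_CLOSE,np.ones((3,3)))
    cs=[k for k in cv2.findContours(m,cv2.RETR_EXTERNAL,cv2.CHAIN_APPROX_NONE)[0] if cv2.contourArea(k)>2000]
    return sorted(cs,key=lambda k:k[:,0,0].mean())
E
python3 - <<'E'
from workcell import bot
from vis import *
c=bot.read_camera("top"); im=c["pixels"]; R=np.array(c["R"]); print("cam",-R.T@c["t"])
g=cv2.cvtColor(im,cv2.COLOR_BGR2GRAY); print(g[240:252,222],g[200,225:245],g[200,190:200])
big=cv2.resize(im[130:265,155:470],None,fx=2.5,fy=2.5,interpolation=cv2.INTER_CUBIC)
for k in trays(c):
    w=np.array([ray(c,*p[0],0.02)[:2] for p in k],np.float32)*1000
    (cx,cy),(a,b),th=cv2.minAreaRect(w); print("tray",round(cx),round(cy),round(a),round(b),round(th,1))
    cv2.drawContours(big,[((k-[155,130])*2.5+1).astype(int)],-1,(0,0,255),1)
hsv=cv2.cvtColor(im,cv2.COLOR_BGR2HSV)
m=((g>185)).astype(np.uint8)
m[:135]=0;m[255:]=0;m[:,:155]=0;m[:,470:]=0
for k in cv2.findContours(cv2.morphologyEx(m,cv2.MORPH_CLOSE,np.ones((5,5))),cv2.RETR_EXTERNAL,cv2.CHAIN_APPROX_NONE)[0]:
    if cv2.contourArea(k)>100:
        print("white",cv2.boundingRect(k),cv2.minEnclosingCircle(k)); cv2.drawContours(big,[((k-[155,130])*2.5+1).astype(int)],-1,(0,255,0),1)
cv2.imwrite("pics/crop1.png",big)
E
```

```text
cam [0.42442085 0.00576768 1.09046134]
[124 123 123 123 124 124 124 124 123 124 123 122] [108 120 125 124 124 124 125 125 124 124 125 123 125 126 135 152 157 139
 141 179] [205 204 205 205 206 206 207 206 207 206]
tray 581 -10 801 304 90.0
white (362, 243, 13, 12) ((367.47467041015625, 249.12025451660156), 6.620885848999023)
white (398, 184, 46, 63) ((412.3058776855469, 214.35960388183594), 33.56142807006836)
white (260, 169, 18, 18) ((268.1542663574219, 177.01063537597656), 9.344131469726562)
white (243, 165, 50, 81) ((265.5, 205.0), 45.89399719238281)
white (359, 152, 16, 14) ((366.75, 158.5), 7.766212463378906)
white (174, 150, 49, 80) ((197.76527404785156, 189.16404724121094), 44.680599212646484)
white (325, 148, 51, 81) ((352.3450622558594, 188.66197204589844), 43.11827850341797)
```

View pics/crop1.png

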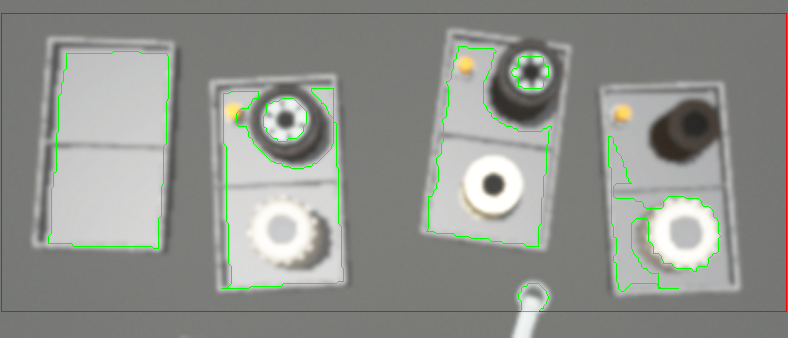

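The crop shows tray rims, floors (bright), and white filter tops at about crop (283,230), (491,184) and (684,232), all clear of the walls. I'll tune the thresholds.

```bash
cat >>vis.py <<'E'
def trays(c):
    g=cv2.cvtColor(c["pixels"],cv2.COLOR_BGR2GRAY); m=(g>142).astype(np.uint8); m[:135]=0;m[242+10:]=0;m[:,:155]=0;m[:,470:]=0; m[241:,355:385]=0
    m=cv2.morphologyEx(m,cv2.MORPH_CLOSE,np.ones((3,3)))
    cs=[k for k in cv2.findContours(m,cv2.RETR_EXTERNAL,cv2.CHAIN_APPROX_NONE)[0] if cv2.contourArea(cv2.convexHull(k))>2000]
    out=[]
    for k in sorted(cs,key=lambda k:k[:,0,0].mean()):
        w=np.array([ray(c,*p[0],0.02)[:2] for p in k],np.float32)*1000
        r=cv2.minAreaRect(w); b=cv2.boxPoints(r); e=b[1]-b[0]; f=b[2]-b[1]; L=e if np.hypot(*e)>np.hypot(*f) else f
        if L[0]<0: L=-L
        out.append((r[0][0]/1e3,r[0][1]/1e3,np.arctan2(L[1],L[0]),sorted(r[1])))
    return out
E
python3 - <<'E'
from workcell import bot
from vis import *
c=bot.read_camera("top"); im=c["pixels"]
for t in trays(c): print("tray",np.round(t[:3],3),np.round(t[3]))
g=cv2.cvtColor(im,cv2.COLOR_BGR2GRAY)
print(g[222,245:295]);print(g[204,330:380]);print(g[222,400:450])
hsv=cv2.cvtColor(im,cv2.COLOR_BGR2HSV)
for n,(u,v),h,d in(("long",(268,222),.105,.062),("cart",(352,204),.083,.052),("short",(428,222),.061,.068)):
  for th in(222,235):
    m=np.zeros_like(g); m[v-22:v+22,u-22:u+22]=(g>th)[v-22:v+22,u-22:u+22]
    k=max(cv2.findContours(m,cv2.RETR_EXTERNAL,cv2.CHAIN_APPROX_NONE)[0],key=cv2.contourArea)
    (x,y),r=cv2.minEnclosingCircle(k); p=ray(c,x,y,h); q=ray(c,x+r,y,h)
    print(n,th,round(x,1),round(y,1),np.round(p,3),"dia",round(2*np.hypot(*(q-p)[:2]),4),d)
E
```

```text
tray [ 0.601  0.284 -0.036] [129. 215.]
tray [0.561 0.111 0.048] [130. 216.]
tray [ 0.604 -0.109 -0.15 ] [130. 215.]
tray [ 0.554 -0.283  0.035] [129. 215.]
[182 209 217 218 218 218 217 218 224 236 241 246 250 253 253 251 238 217
 204 201 203 205 204 204 204 204 204 206 225 246 252 252 249 239 224 203
 172 142 124 114 112 130 167 198 208 205 198 165 123 112]
[206 206 206 206 206 205 206 206 204 201 215 246 254 255 255 255 254 231
 146  85  71  68  70  68  70  86 150 230 253 255 255 255 254 243 218 200
 197 197 198 198 197 197 192 179 174 180 166 140 126 124]
[191 187 187 188 188 188 187 186 178 161 146 150 158 166 184 213 236 249
 253 254 254 252 238 206 189 188 187 187 187 187 187 187 187 186 190 207
 234 249 252 250 241 221 194 179 163 134 120 147 162 148]
long 222 267.0 221.2 [0.506 0.099 0.105] dia 0.065 0.062
long 235 266.1 221.6 [0.505 0.101 0.105] dia 0.0554 0.062
cart 222 351.6 203.0 [ 0.55  -0.098  0.083] dia 0.0557 0.052
cart 235 351.9 203.1 [ 0.55  -0.098  0.083] dia 0.0537 0.052
short 222 428.0 222.7 [ 0.504 -0.283  0.061] dia 0.0682 0.068
short 235 428.2 222.8 [ 0.503 -0.284  0.061] dia 0.0606 0.068
```

```bash
cat >mv.py <<'E'
from workcell import bot
import numpy as np
TR={"spare":(.601,.284,-.036),"short":(.561,.111,.048),"long":(.604,-.109,-.15),"cart":(.554,-.283,.035)}
TCP={"long":.052,"cart":.040,"short":.028}   # tool height at grasp, clear of the 20 mm walls
DIA={"long":.062,"cart":.052,"short":.068}
rot=lambda psi:np.pi*np.array([np.cos(psi/2),np.sin(psi/2),0])
def front(t):
    x,y,a=TR[t]; return np.array([x-.0525*np.cos(a),y-.0525*np.sin(a)]),rot(a)
def pick(n,xy,tray):
    r=front(tray)[1]; z=TCP[n]
    bot.goto([*xy,z+.13],r); bot.line_to([*xy,z],max_speed=.12)
    bot.set_gripper(0.,35); o=bot.current_opening()*.092; f=bot.current_grip_force()
    print(n,"width",round(o,4),"force",f)
    assert abs(o-DIA[n])<.006 and f>5, "bad grasp"
    bot.line_to([*xy,z+.13],max_speed=.15); print(" lifted",bot.current_opening()*.092,bot.current_contact_force())
def place(n,tray):
    xy,r=front(tray); z=TCP[n]
    bot.line_to([*xy,z+.13],r,max_speed=.2); bot.line_to([*xy,z+.012],max_speed=.12); bot.line_to([*xy,z+.001],max_speed=.03)
    print(" down",bot.current_contact_force()); bot.set_gripper(1.); bot.line_to([*xy,z+.14],max_speed=.15)
    print(" at",np.round(xy,3),"clock",bot.current_clock())
E
python3 - <<'E'
from mv import *
import cv2
pick("short",(.504,-.2835),"cart"); place("short","spare")
c=bot.read_camera("scene"); cv2.imwrite("pics/s1.png",c["pixels"])
E
```

```text
short width 0.0673 force 35.000503063201904
 lifted 0.0674216478757649 [-1.34031715 -0.46454687 -3.33976677]
 down [-0.36392876  0.40053412 -2.15298241]
 at [0.549 0.286] clock 10.7417
```

View pics/s1.png

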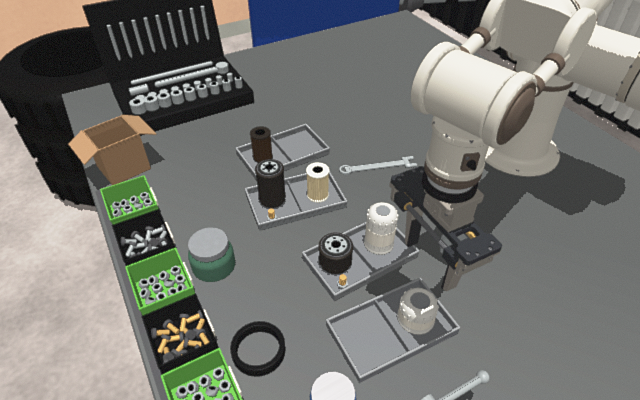

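The picture shows the short filter standing upright in the spare tray's front compartment at (415,310), with everything else undisturbed. I'll continue the rotation.

```bash
python3 - <<'E'
from mv import *
import cv2
pick("cart",(.550,-.098),"long"); place("cart","cart")
pick("long",(.506,.100),"short"); place("long","long")
pick("short",front("spare")[0],"spare"); place("short","short")
bot.goto([.4,.0,.3],rot(0)); bot.set_joints([-1.454,.158,1.597,0,1.386,-.21])
print(bot.current_clock())
for n in("top","scene"):
    im=bot.read_camera(n)["pixels"]; cv2.imwrite(f"pics/{n}9.png",im)
E
```

```text
cart width 0.0517 force 35.00006318092346
 lifted 0.051274869977909344 [ 0.21508699  0.13377003 -1.41741388]
 down [ 0.37272537 -0.62231918 -1.71197157]
 at [ 0.502 -0.285] clock 19.7333
long width 0.062 force 35.00014901161194
 lifted 0.06196677957329939 [-0.44291987  0.39415978 -3.20121304]
 down [-0.53539331  0.14848964 -3.33676659]
 at [ 0.552 -0.101] clock 28.4917
short width 0.0678 force 35.00048518180847
 lifted 0.06769744728210661 [ 1.03456642 -0.29075219 -3.49113689]
 down [ 0.40177691 -0.05392476 -2.8934674 ]
 at [0.509 0.108] clock 36.9833
39.9333
```

View pics/top9.png

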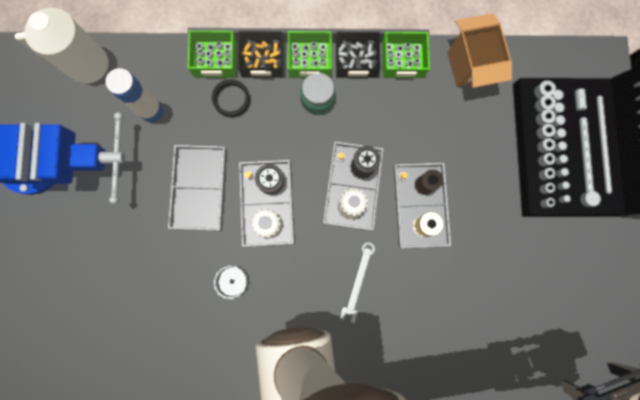

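View pics/scene9.png

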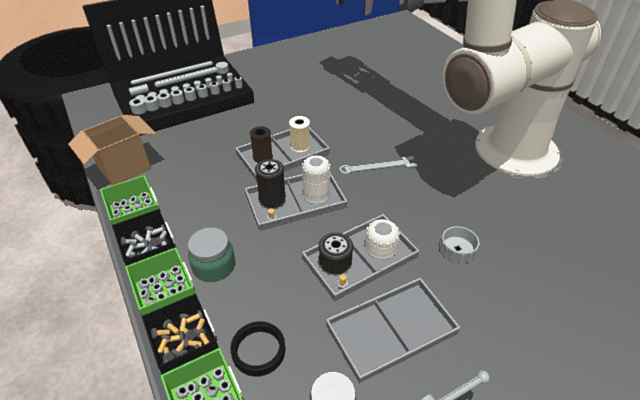

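Both views show each new filter standing upright and centred in front of its old twin: short at top-view (266,222), long at (353,203), cart at (431,224). The old filters haven't moved.

```bash
python3 -c "
from workcell import bot
print(bot.job_done())"
```

```text
the job is handed in; nothing more can be done
None
```

I moved all three new filters into the front compartments with their old twins and handed the job in at about 40 s of the 106 s; the final pictures show them upright and the old filters undisturbed, but the hand-in returned no verdict.

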